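# Fit the drum head in the specimen grinder's taper socket

### The arm

A 6-joint arm with a two-finger parallel gripper is mounted at the origin on the work surface. World frame = base frame: x ahead of the robot, y to its left, z up, the work surface at z = 0. Lengths are in m, angles in rad, forces in N, time in s.
With the tool pointing down it reaches from about 0.375 to 0.9 m from the base axis. Payload 3.1 kg.
Tool frame: the origin (TCP) lies on the centre line of the jaws, within the pads' length; the fingertips stand 25 mm ahead of it and the grasp point (between the pads) lies 6 mm ahead of it; x points along the fingers, y is the direction in which the jaws open and shut, and the axes are right-handed (so a half turn about x gives the same grasp; the last joint's range is limited). The gripper opens to 87 mm and grips with 3 to 60 N. Pads are 19 mm wide; open, the fingers measure 117 mm over their backs; the gripper's body (75 mm by 190 mm) begins 51 mm behind the grasp point.
Start: joints at [1.063, 0.527, 1.433, -0, 1.181, -0.178], TCP at [0.202, 0.592, 0.248] pointing down, gripper open.
Joint ranges: [-3.08, 3.08], [-0.75, 2.2], [0.22, 2.44], [-1.43, 4.57], [0, 2.65], [-2.85, 2.85]. Speed limits (rad/s): [2.79, 2.79, 3.14, 3.14, 3.14, 3.14].

### API

Orientations are given as a unit quaternion [x, y, z, w].
In Python, from rig import robot gives the robot as it stands. The module is installed in compiled form; this text tells all that it offers.
- The arm moves only by the tool move_arm, never from a script. Its argument "commands" is a list of rows, each a list of 5 numbers: the gripper's target within -1 to 1 (shut at 1, half-way at 0, fully open at -1), then the shift along the tool's x, y, z in mm, then the turn about the tool's x in degrees. A call has 1 to 8 rows; each row is the pose to reach, as a shift and turn from the pose commanded when the call began, along the tool's axes at that moment; what a row does not reach only later rows make up. A row lasts 1/12 s, in which the tool goes at most 41.7 mm and 7.16 degrees, less where a joint would pass 70% of its speed; a pose out of reach is approached as far as the arm can. A call with a gripper value outside its range is refused whole. The fingers move at their own pace and stop on an object; "newtons" is the grip in N (left out, the last holds). Time passes only in rows, so rows that repeat a pose let the fingers close. It gives the time, the measured TCP pose, the force and the opening at its end, in the units of the state.
- robot.get_obs(): the state, without advancing time (a new reading comes with each control period).
- robot.camera(name): name is "scene" or "top" or "wrist"; returns a dict with "image" (400x640x3 uint8, red, green, blue), "fx", "fy", "cx", "cy" (pixels), "xyz" and "rotation" of the camera in the world; the wrist camera has in their place "tool_from_camera" (4x4, takes a point from camera to tool coordinates, whose origin is the TCP and whose axes are the tool frame's). Camera axes: x right, y down, z forward; pixel columns grow to the right and rows downward; lengths in m; the calibration is good to about 2 mm. A picture is of the moment at which its call begins: read the wrist's pose just before it. There is no depth.
- robot.hand_in(): hands the job in, once; it reports no verdict.
Trained networks look in a picture, given as the dict that the camera call returned (one of the last four; its "shot" number tells which), for a name from the list of things; names that differ only in an ending like _2 or _b are one class to them, and where a whole thing is asked for, a point or a joint stands for the part that bears it (a point fixed in the world has none). Each returns a list of dicts, best first, with "p" (0 to 1); they miss things now and then, are a little off and sometimes report something else, mostly with a low value. They report only what shows in the picture. A call takes as long as a camera call.
- robot.regions_of(picture, name): "pixels" (400x640 bool, what is visible of it) and "bbox" ([left, top, right, bottom] in pixels, round what is visible of it).
The state is a dict: "time": time; "q": joint angles; "joint_velocities": joint speeds; "joint_torque": joint torques, N m; "position": TCP position; "tool_rot": TCP orientation; "ft_force": force on the tool from outside, world axes, zero at the start; "moment": the same for the moment, N m; "grip_width": finger opening in m.
Only numpy, scipy, OpenCV 4.12 (cv2) and the standard library are available. Lean on these libraries where they do the work, as an engineer would, in place of code of your own. Each camera call takes 0.05 s, during which the arm holds its last target.

### The job

Fit the drum-shaped head to the specimen grinder: take it from the rack, stand its tapered shank lightly in the grinder's upright socket and let go of it there, still standing a little proud. Then tap or press it down from above until its collar is fully home on the socket's rim and the taper holds. Leave the other two heads in the rack.

Things in the scene. Friction and masses are not known exactly. Their poses are not given: they have to be found in the camera images.
- drum_head: The head to fit, 0.13 kg: a solid flat-topped aluminium drum on a taper shank, round about its z axis (up). Origin: shank's lower end. Shank z 0-40 mm, diameter 12 mm growing evenly to 24; collar z 40-45, diameter 34; drum (grip here) z 45-81, diameter 40. Hangs by its collar in a rack hole, lifts out upward. Under its own weight it stands in the socket with the collar 6-7 mm above the rim.
- disc_head: Another head, to stay in the rack: same shank and collar, then a 24 mm neck (z 45-61 mm) and a wide thin disc, diameter 68 mm (z 61-71). Origin: shank's lower end, z up. The rack: fixed dark steel plate 74 x 270 mm, top 56 mm above the bench, with three 28 mm holes 90 mm apart in one row along its length; the three heads hang there in any order, so the line through them is the rack's length.
- cup_head: Another head, to stay in the rack: same shank and collar, then an open hollow cup, outer diameter 50 mm (z 45-81 mm). Origin: shank's lower end, z up.
- socket_mouth (a point): Centre of the rim of the grinder's upright taper socket, 140 mm above the bench, z up. Fixed steel tube, 52 mm wide, bore 33, on a white box 180 mm square, 90 high. Six sprung jaws inside form a taper hole fitting the shank, 22 mm wide near the rim. Driving the shank the last 6-7 mm takes up to 14-20 N, then the jaws hold it. Home: collar on the rim, shank end 40 mm below it, drum top 41 above.

How it is judged:
On the way, in this order (a step that is already met when the one before it is completed fails the run):
1. the drum head stands in the socket, let go, its collar still proud of the rim (horizontal distance between drum_head and socket_mouth below 0.006 m and z of drum_head in the frame of socket_mouth between -0.0368 and -0.028 m and angle between drum_head's own z axis and vertical below 0.17 rad and contact force between the fingers and drum_head below 0.3 N), for 0.1 s.
2. the head is tapped down until its collar is home on the rim (z of drum_head in the frame of socket_mouth below -0.0375 m), for 0.1 s.
At the end, for the whole second after the job is handed in: The drum head is upright (within about 6 degrees) in the grinder's socket, centred within 6 mm, its collar within 2.5 mm of the rim, at rest and released; the disc head and the cup head are in the rack where they were (within 30 mm) (horizontal distance between drum_head and socket_mouth below 0.006 m and z of drum_head in the frame of socket_mouth below -0.0375 m and angle between drum_head's own z axis and vertical below 0.1 rad and linear speed of drum_head below 0.02 m/s and distance of each of disc_head, cup_head from where it was at the start of the episode below 0.03 m); the robot touches nothing.
It fails at once if another head is taken out of the rack (distance of any of disc_head, cup_head from where it was at the start of the episode above 0.03 m).
It also fails if it takes over 56 s, if anything falls off the work surface, if the arm or the gripper's body presses on something with over 40 N, if the wrist force passes 120 N, or if a joint passes its speed limit or range.

## Working session

There is one attempt and no reset: what is moved stays moved. The work goes in short steps, Python scripts to look and compute and a tool call to move; the robot and the scene stay as the last step left them, time stands still between calls to the robot, and variables do not carry over. Pictures are saved under pics/ and viewed, and the job is handed in when it is done.

Besides the shell and the picture viewer there is one more tool, called after "Call:" as name(argument=value, ...) on one line, values as JSON. move_arm: Moves the arm, as the interface text tells. Its arguments: {"type":"object","properties":{"commands":{"type":"array","items":{"type":"array","items":{"type":"number"}}},"newtons":{"type":"number"}},"required":["commands"]}

```bash
mkdir -p pics
cat > h.py <<'E'
import numpy as np, cv2
from rig import robot
from scipy.spatial.transform import Rotation as R
def save(p,n): cv2.imwrite('pics/'+n+'.png', p['image'][:,:,::-1])
def pose(p,obs=None):
    if 'xyz' in p:
        r=np.array(p['rotation']); 
        r = r if r.shape==(3,3) else R.from_quat(r).as_matrix()
        return np.array(p['xyz']),r
    T=np.array(p['tool_from_camera']); Rt=R.from_quat(obs['tool_rot']).as_matrix()
    return np.array(obs['position'])+Rt@T[:3,3], Rt@T[:3,:3]
def ray(p,uv,obs=None):
    o,r=pose(p,obs); d=r@np.array([(uv[0]-p['cx'])/p['fx'],(uv[1]-p['cy'])/p['fy'],1.]); return o,d
def atz(p,uv,z,obs=None):
    o,d=ray(p,uv,obs); return o+d*(z-o[2])/d[2]
def proj(p,X,obs=None):
    o,r=pose(p,obs); c=r.T@(np.array(X)-o); return np.array([p['cx']+p['fx']*c[0]/c[2],p['cy']+p['fy']*c[1]/c[2]])
E
python3 - <<'E'
from h import *
o=robot.get_obs(); print({k:np.round(v,3) for k,v in o.items()})
for n in ['top','scene','wrist']:
    p=robot.camera(n); save(p,n+'0'); print(n,{k:np.round(p[k],3).tolist() for k in p if k not in('image',)})
    for t in ['drum_head','disc_head','cup_head','socket_mouth']:
        try:
            for r in robot.regions_of(p,t): 
                ys,xs=np.nonzero(r['pixels']); print(n,t,round(r['p'],2),r['bbox'],xs.mean().round(1),ys.mean().round(1),len(xs))
        except Exception as e: print(t,e)
E
```

```text
{'time': np.float64(0.0), 'q': array([ 1.063,  0.528,  1.434, -0.   ,  1.181, -0.178]), 'joint_velocities': array([-0.002,  0.001,  0.001,  0.   ,  0.001,  0.001]), 'joint_torque': array([  0.   , -44.004, -17.66 ,   0.063,   0.058,  -0.   ]), 'position': array([0.201, 0.591, 0.247]), 'tool_rot': array([ 0.115,  0.698, -0.116,  0.697]), 'ft_force': array([-0.261, -0.566,  0.09 ]), 'moment': array([ 0.009,  0.005, -0.04 ]), 'grip_width': np.float64(0.087)}
top {'fx': 426.25, 'fy': 426.25, 'cx': 327.522, 'cy': 199.856, 'xyz': [0.446, 0.051, 1.004], 'rotation': [-0.702, 0.709, -0.048, 0.041], 'shot': 1}
top drum_head 0.65 [198.2, 206.0, 223.2, 228.3] 213.4 217.7 347
top disc_head 0.82 [283.6, 202.6, 312.9, 234.7] 296.3 219.3 754
top cup_head 0.67 [241.6, 207.9, 266.9, 228.6] 255.0 218.7 475
top socket_mouth 0.72 [393.0, 169.3, 495.2, 270.7] 444.2 219.5 7231
scene {'fx': 480.47, 'fy': 480.47, 'cx': 321.17, 'cy': 199.671, 'xyz': [1.112, 0.492, 0.663], 'rotation': [0.395, 0.805, -0.395, -0.2], 'shot': 2}
scene drum_head 0.86 [420.6, 244.8, 444.7, 278.9] 432.3 262.2 680
scene disc_head 0.73 [329.5, 204.5, 365.7, 236.2] 347.8 218.5 805
scene cup_head 0.8 [375.3, 225.1, 405.3, 256.3] 387.9 239.4 801
wrist {'fx': 314.388, 'fy': 314.388, 'cx': 318.36, 'cy': 196.433, 'tool_from_camera': [[0.001, -0.29, 0.957, -0.137], [1.0, 0.0, -0.001, -0.001], [-0.0, 0.957, 0.29, -0.079], [0.0, 0.0, 0.0, 1.0]], 'shot': 3}
```

View pics/top0.png

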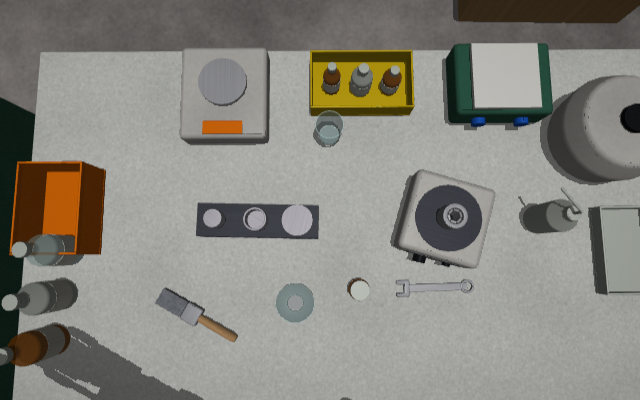

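View pics/scene0.png

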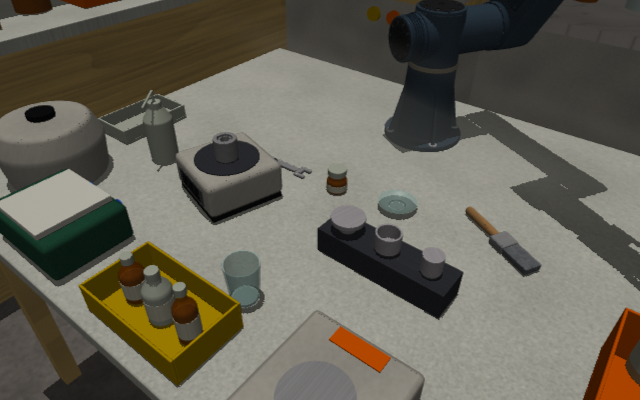

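Run:
```python
from h import *
t=robot.camera('top'); s=robot.camera('scene')
# drum: region centroids; triangulate + z-plane bounds
for n in ['drum_head','cup_head','disc_head','socket_mouth']:
    a=robot.regions_of(t,n)
    for q in a[:1]:
        ys,xs=np.nonzero(q['pixels']); print(n,'top plane z', [np.round(atz(t,(xs.mean(),ys.mean()),z),4) for z in (.08,.092)])
    b=robot.regions_of(s,n)
    for q in b[:1]:
        ys,xs=np.nonzero(q['pixels']); print(n,'scene', np.round(atz(s,(xs.mean(),ys.mean()),.075),4))
for n,p,b in (('top',t,(180,150,520,290)),('scene',s,(230,100,470,300))):
    c=p['image'][b[1]:b[3],b[0]:b[2],::-1]; f=800/c.shape[1]; f=min(f,600/c.shape[0])
    cv2.imwrite(f'pics/{n}_crop.png',cv2.resize(c,None,fx=f,fy=f,interpolation=cv2.INTER_CUBIC)); print(n,f)
```

```text
drum_head top plane z [array([0.526 , 0.2899, 0.08  ]), array([0.525 , 0.2868, 0.092 ])]
drum_head scene [0.5209 0.2885 0.075 ]
cup_head top plane z [array([0.5243, 0.2001, 0.08  ]), array([0.5233, 0.1982, 0.092 ])]
cup_head scene [0.5176 0.1977 0.075 ]
disc_head top plane z [array([0.5216, 0.1096, 0.08  ]), array([0.5206, 0.1089, 0.092 ])]
disc_head scene [0.5145 0.1063 0.075 ]
socket_mouth top plane z [array([ 0.5185, -0.2114,  0.08  ]), array([ 0.5176, -0.208 ,  0.092 ])]
socket_mouth scene [ 0.5517 -0.1787  0.075 ]
top 2.3529411764705883
scene 3.0
```

View crops.

View pics/top_crop.png

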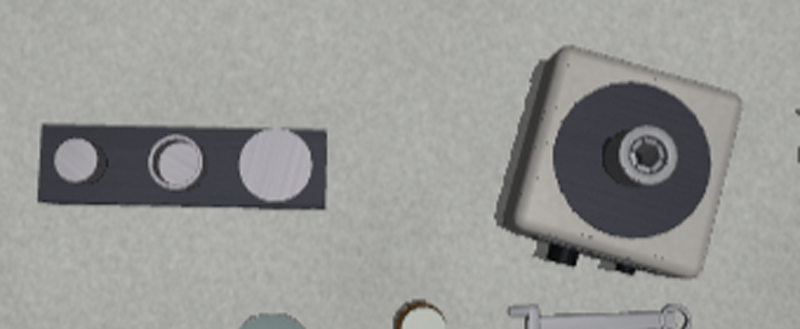

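View pics/scene_crop.png

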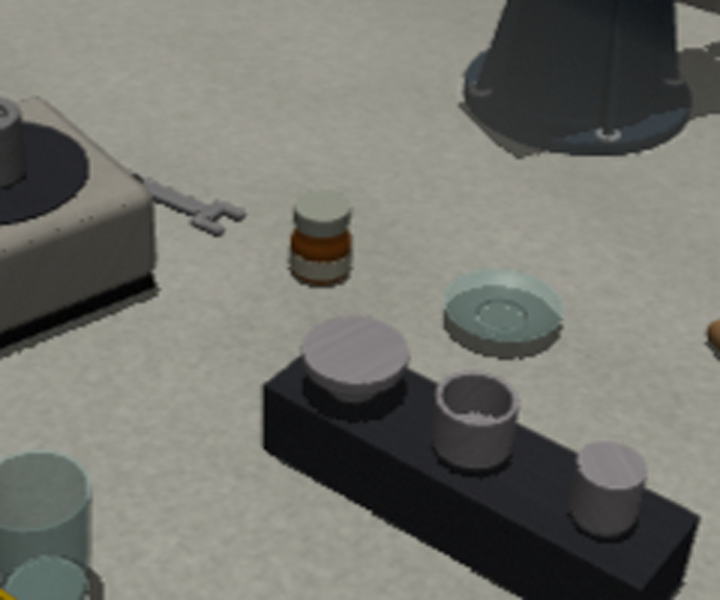

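Run:
```python
from h import *
o=robot.get_obs(); print(R.from_quat(o['tool_rot']).as_matrix().round(3), o['q'].round(3))
t=robot.camera('top')
print(atz(t,(455,215.5),.14))
print('rack', atz(t,(197,220.5),.056),atz(t,(319,222),.056))
```

```text
[[ 0.     0.323  0.946]
 [ 0.     0.946 -0.323]
 [-1.     0.    -0.   ]] [ 1.063  0.527  1.433  0.     1.181 -0.179]
[ 0.52150824 -0.21700816  0.14      ]
rack [0.52292525 0.33252532 0.056     ] [0.51707715 0.0613643  0.056     ]
```

The top view shows drum at about (212,218), cup (255,218), disc (297,220) and socket rim at about (455,216). The rack comes out 271 mm long, which agrees with the 270 mm given. Next I move above the drum with the jaws across the rack.

Call:
move_arm(commands=[[-1,0,-23,50,7],[-1,0,-46,100,14],[-1,0,-60,130,21],[-1,0,-78,170,28],[-1,0,-96,210,35],[-1,0,-114,250,42],[-1,0,-133,290,49],[-1,0,-151,330,56]])

```text
time: 1.97
position: [0.4451, 0.3608, 0.2478]
tool_rot: [0.432, 0.56, -0.431, 0.56]
ft_force: [-0.0, 1.4, 0.3]
grip_width: 0.0873
```

```bash
cat > go.py <<'E'
from h import *
import sys
# usage: target TCP xyz, yaw(deg of tool y)
def plan(xyz,yaw):
    o=robot.get_obs(); M=R.from_quat(o['tool_rot']).as_matrix()
    d=M.T@(np.array(xyz)-o['position']); y=M[:,1]; a=np.degrees(np.arctan2(y[1],y[0]))
    print('t',o['time'],'pos',o['position'].round(4),'down',M[:,0].round(3),'F',o['ft_force'].round(2),'w',round(float(o['grip_width']),4))
    print('shift mm',(d*1000).round(1),'turn',round(((a-yaw)+180)%360-180,2))
E
python3 -c "
from go import *
plan([.524,.287,.248],-1.2)"
```

```text
t 1.9667 pos [0.4451 0.3608 0.2478] down [ 0.  0. -1.] F [-0.01  1.43  0.31] w 0.0873
shift mm [-0.2 57.4 91.5] turn 16.02
```

Call:
move_arm(commands=[[-1,0,20,31,6],[-1,0,40,62,12],[-1,0,57.5,91.5,16],[-1,0,57.5,91.5,16],[-1,0,57.5,91.5,16],[-1,0,57.5,91.5,16]])

```text
time: 2.47
position: [0.5228, 0.289, 0.2474]
tool_rot: [-0.503, -0.497, 0.504, -0.496]
ft_force: [0.1, 0.5, -0.1]
grip_width: 0.0871
```

Run:
```python
from go import *
o=robot.get_obs(); w=robot.camera('wrist'); save(w,'w1')
plan([.524,.287,.248],-1.2)
for r in robot.regions_of(w,'drum_head'):
    ys,xs=np.nonzero(r['pixels']); print(round(r['p'],2),r['bbox'],xs.mean(),ys.mean())
    print(atz(w,(xs.mean(),ys.mean()),.097,o))
print('pred top centre',proj(w,[.524,.287,.097],o))
```

```text
t 2.5167 pos [0.5223 0.2895 0.2474] down [-0.001  0.    -1.   ] F [-0.14  0.23  0.42] w 0.0871
shift mm [-0.6  1.8  2.5] turn 0.42
0.58 [302.9, 163.5, 341.0, 207.5] 321.01943095072863 185.69812630117974
[0.52512857 0.29057032 0.097     ]
pred top centre [319.8758999  189.35028596]
```

View pics/w1.png

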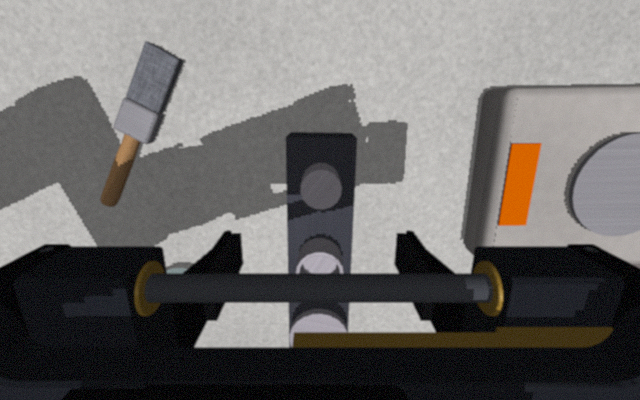

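The wrist view shows the drum top as a full circle at (321,188), about 42 px wide as expected. That puts it at about (0.525, 0.288). I descend with the jaws across the rack.

Call:
move_arm(commands=[[-1,30,2,1,0.4],[-1,65,2.5,1,0.4],[-1,100,2.5,1,0.4],[-1,130,2.5,1,0.4],[-1,150,2.5,1,0.4],[-1,159,2.5,1,0.4],[-1,159,2.5,1,0.4],[-1,159,2.5,1,0.4]])

```text
time: 3.23
position: [0.5256, 0.289, 0.089]
tool_rot: [0.505, 0.495, -0.505, 0.495]
ft_force: [0.2, 0.3, -0.0]
grip_width: 0.0873
```

Run:
```python
from go import *
o=robot.get_obs(); w=robot.camera('wrist'); save(w,'w2')
plan([.525,.2883,.088],-1.2)
s=robot.camera('scene'); c=s['image'][200:320,350:500,::-1]; cv2.imwrite('pics/s2.png',cv2.resize(c,None,fx=5,fy=5))
```

```text
t 3.2833 pos [0.5264 0.289  0.0898] down [ 0.002  0.001 -1.   ] F [-0.11  0.5  -0.1 ] w 0.0873
shift mm [ 1.8 -1.3  0.7] turn 0.03
```

View pics/w2.png

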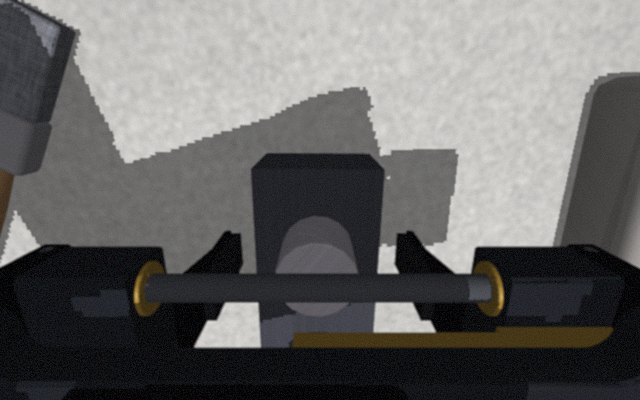

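View pics/s2.png

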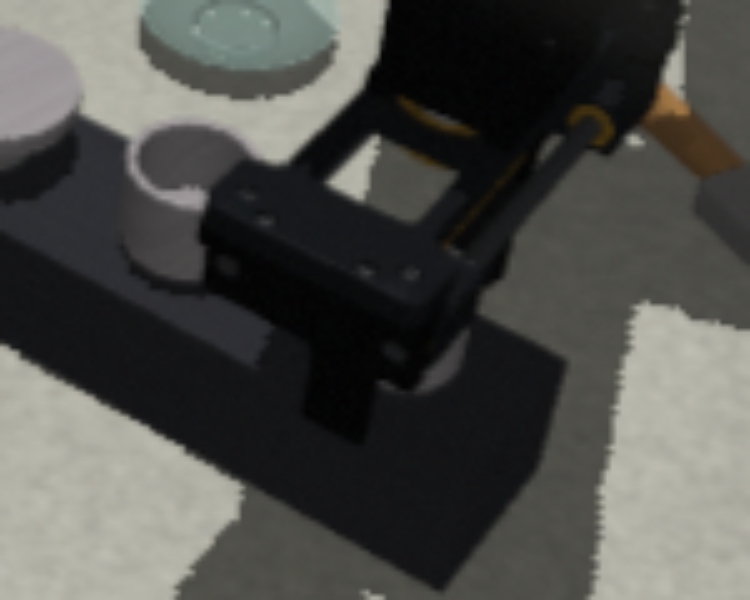

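The drum lies midway between the fingers, at column 317 with the fingers at 240 and 397. The fingertips are just above the rack plate, so I close.

Call:
move_arm(commands=[[1,1,-1,0.7,0],[1,1,-1,0.7,0],[1,1,-1,0.7,0],[1,1,-1,0.7,0],[1,1,-1,0.7,0],[1,1,-1,0.7,0],[1,1,-1,0.7,0],[1,1,-1,0.7,0]], newtons=20)

```text
time: 4.0
position: [0.5247, 0.2873, 0.0875]
tool_rot: [-0.505, -0.495, 0.505, -0.495]
ft_force: [0.1, -0.6, 0.2]
grip_width: 0.0415
```

Run:
```python
from go import *
plan([.525,.2883,.24],-1.2)
```

```text
t 4.0 pos [0.5247 0.2873 0.0875] down [-0. -0. -1.] F [ 0.12 -0.63  0.16] w 0.0415
shift mm [-152.5    0.2   -1. ] turn -0.04
```

Call:
move_arm(commands=[[1,0,0,0,0],[1,0,0,0,0],[1,-5,0,0,0],[1,-35,0,0,0],[1,-75,0,0,0],[1,-115,0,0,0],[1,-150,0,0,0],[1,-175,0,0,0]])

```text
time: 4.67
position: [0.5255, 0.2877, 0.2664]
tool_rot: [0.507, 0.494, -0.504, 0.495]
ft_force: [1.0, 1.0, -1.0]
grip_width: 0.0392
```

Run:
```python
from go import *
plan([.5215,-.217,.262],-1.2)
s=robot.camera('scene'); save(s,'s3')
```

```text
t 4.6667 pos [0.5255 0.2877 0.2664] down [ 0.004  0.001 -1.   ] F [ 1.04  1.04 -1.04] w 0.0392
shift mm [  3.6   6.9 504.7] turn -0.03
```

View pics/s3.png

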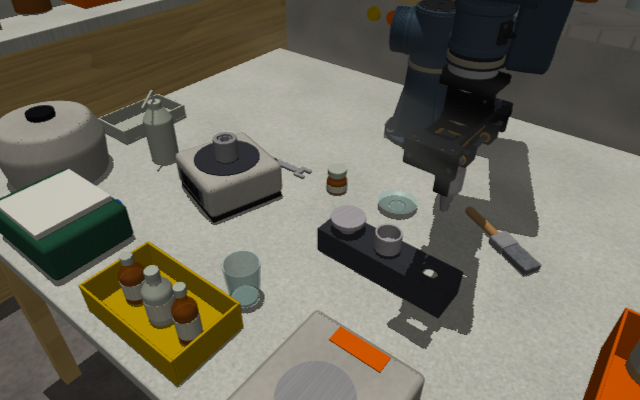

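The drum is held upright and its rack hole at (430,272) is empty. I move past the socket so the wrist camera can see the rim clear of the gripper.

Call:
move_arm(commands=[[1,2,0,15,0],[1,3,1,50,0],[1,3,2,90,0],[1,3,3,130,0],[1,3,4,170,0],[1,3,5,210,0],[1,3,6,250,0],[1,3,7,290,0]])

```text
time: 5.38
position: [0.5235, -0.0049, 0.258]
tool_rot: [-0.505, -0.496, 0.506, -0.494]
ft_force: [0.6, -0.4, -1.9]
grip_width: 0.0394
```

Call:
move_arm(commands=[[1,0,0,40,0],[1,0,0,80,0],[1,0,0,120,0],[1,0,0,160,0],[1,0,0,200,0],[1,0,0,240,0],[1,0,0,270,0],[1,0,0,285,0]])

```text
time: 6.05
position: [0.5176, -0.2919, 0.2578]
tool_rot: [-0.506, -0.494, 0.507, -0.493]
ft_force: [0.5, -0.4, -1.0]
grip_width: 0.0393
```

Call:
move_arm(commands=[[1,0,0,0,0],[1,0,0,0,0],[1,0,0,0,0],[1,0,0,0,0]])

```text
time: 6.38
position: [0.5189, -0.2856, 0.2591]
tool_rot: [0.505, 0.496, -0.505, 0.494]
ft_force: [-0.9, 0.0, -1.7]
grip_width: 0.0395
```

Run:
```python
from go import *
o=robot.get_obs(); w=robot.camera('wrist'); save(w,'w4')
plan([.5215,-.217,.262],-1.2)
print('pred rim',proj(w,[.5215,-.217,.14],o))
for r in robot.regions_of(w,'socket_mouth'): print(r['p'],r['bbox'])
s=robot.camera('scene'); save(s,'s4')
```

```text
t 6.4333 pos [ 0.5191 -0.2857  0.2593] down [-0.001  0.001 -1.   ] F [-0.79  0.4  -0.34] w 0.0393
shift mm [ -2.6   1.  -68.7] turn 0.08
pred rim [320.11695944 113.97307832]
0.92 [215.7, 0.8, 435.8, 218.9]
```

View pics/w4.png

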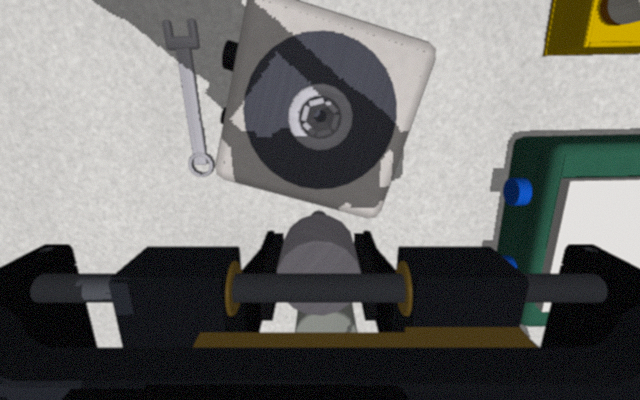

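View pics/s4.png

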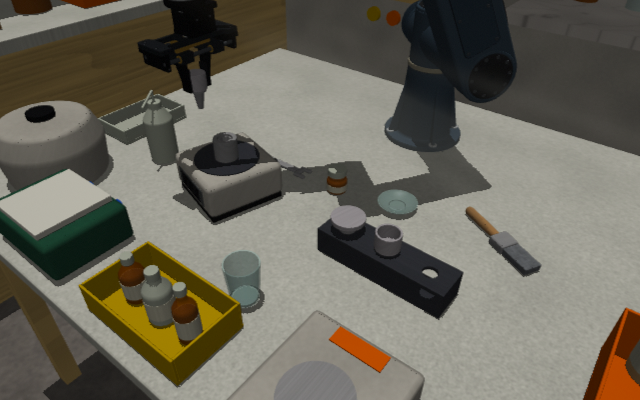

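Run:
```python
from go import *
im=cv2.imread('pics/w4.png'); 
c=im[70:350,230:410]; c=cv2.convertScaleAbs(c,alpha=1.4,beta=10); cv2.imwrite('pics/w4c.png',cv2.resize(c[:110],None,fx=4,fy=4,interpolation=cv2.INTER_CUBIC)); cv2.imwrite('pics/w4d.png',cv2.resize(c[120:280],None,fx=3.6,fy=3.6,interpolation=cv2.INTER_CUBIC))
```

```text
(no output)
```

View pics/w4c.png

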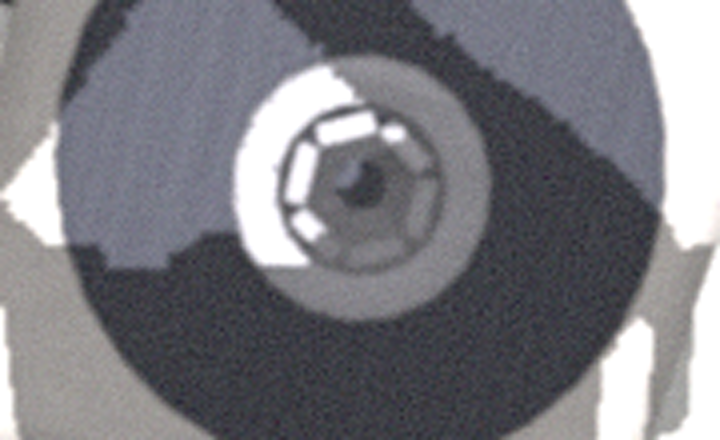

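View pics/w4d.png

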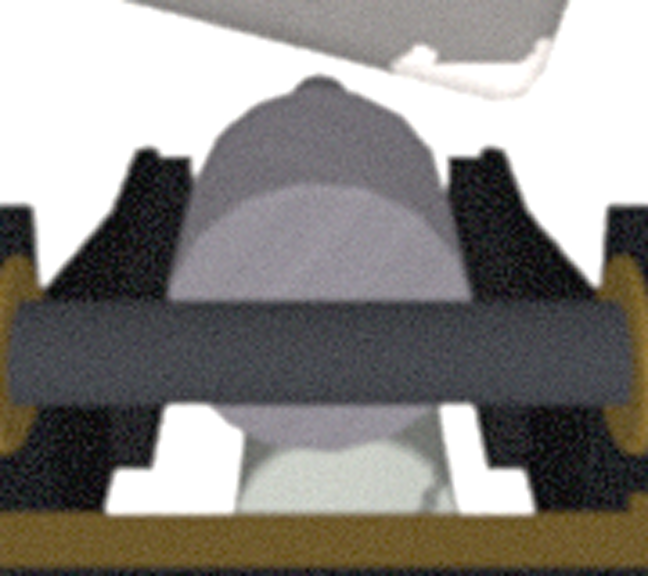

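Run:
```python
from go import *
w=robot.camera('wrist'); o=robot.get_obs()
pos=np.array([.5191,-.2857,.2593])
T=np.array(w['tool_from_camera'])
Rt=R.from_quat(o['tool_rot']).as_matrix(); o['position']=pos
print('rim',atz(w,(320.4,116.95),.14,o), 'now',robot.get_obs()['position'])
def pt(X):
    c=np.linalg.inv(T)@np.r_[X,1]; return np.array([w['cx']+w['fx']*c[0]/c[2], w['cy']+w['fy']*c[1]/c[2]])
# tool frame: x down. drum top at tool x = -h, etc
from scipy.optimize import least_squares
a=np.linspace(0,2*np.pi,100)
def pred(p):
    h,y,z=p   # origin (shank end) at tool x=h
    top=np.array([pt([h-.081,y+.02*np.cos(t),z+.02*np.sin(t)]) for t in a])
    sh=np.array([pt([h,y+.006*np.cos(t),z+.006*np.sin(t)]) for t in a])
    dr=np.array([pt([h-.045,y+.02*np.cos(t),z+.02*np.sin(t)]) for t in a])
    return np.array([top[:,0].min(),top[:,0].max(),top[:,1].min(),top[:,1].max(),sh[:,1].min(),dr[:,1].min(),sh[:,0].mean()])
m=np.array([230+168/3.6,230+471/3.6,190+183/3.6,190+452/3.6,190+75/3.6,190+88/3.6,230+321/3.6])
r=least_squares(lambda p:(pred(p)-m),[.0715,0,0]); print(r.x*1000,(pred(r.x)-m).round(1))
```

```text
rim [ 0.52207086 -0.2196015   0.14      ] now [ 0.51949119 -0.28646269  0.2597167 ]
[75.35027721  0.45342998  3.00133891] [ 0.1  0.1  0.4 -0.2 -0.  -0.4 -0.3]
```

Call:
move_arm(commands=[[1,0,1,-20,0],[1,0,2,-45,0],[1,0,2,-64,0],[1,0,2,-69.5,0],[1,0,2,-69.5,0],[1,0,2,-69.5,0],[1,0,2,-69.5,0]])

```text
time: 7.17
position: [0.5232, -0.2192, 0.2598]
tool_rot: [-0.505, -0.494, 0.506, -0.495]
ft_force: [0.3, 0.0, -1.4]
grip_width: 0.0395
```

Run:
```python
from go import *
P=[]
for i in range(4):
    s=robot.camera('scene'); P.append(robot.get_obs()['position'])
print(np.mean(P,0),np.std(P,0)); save(s,'s5')
plan([.5216,-.2166,.195],-1.2)
c=s['image'][60:220,160:300,::-1]; cv2.imwrite('pics/s5c.png',cv2.resize(c,None,fx=3.7,fy=3.7,interpolation=cv2.INTER_CUBIC))
```

```text
[ 0.52295691 -0.21929739  0.25958556] [1.01701722e-04 9.04055271e-05 7.63336110e-05]
t 7.3667 pos [ 0.5228 -0.2192  0.2595] down [ 0. -0. -1.] F [-0.17 -0.98 -1.16] w 0.0394
shift mm [64.5 -1.3 -2.6] turn -0.1
```

View pics/s5c.png

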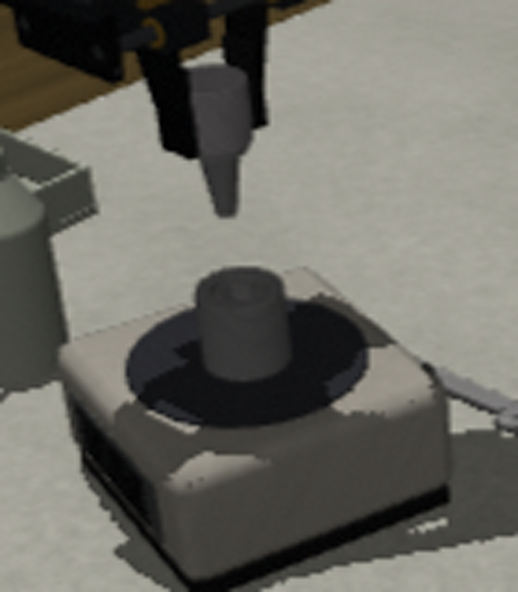

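Run:
```python
from go import *
s=robot.camera('scene')
print('rim pred',proj(s,[.5221,-.2196,.14]),proj(s,[.5215,-.217,.14]),'seen 225.1,137')
T=np.array([.5229,-.2193,.2596])
for off in ([.00045,-.003,-.0753],[0,0.0005,-.0715]): print('shank pred',proj(s,T+off),'seen 221.4 117.6; drum top',proj(s,T+off+[0,0,.081]),'seen',160+220/3.7,60+79/3.7)
# sensitivities
b=proj(s,[.5221,-.2196,.14]); print(proj(s,[.5321,-.2196,.14])-b,proj(s,[.5221,-.2096,.14])-b)
```

```text
rim pred [222.60725453 136.82794901] [223.65710071 137.09874455] seen 225.1,137
shank pred [218.85987966 118.16334696] seen 221.4 117.6; drum top [214.03667937  81.64239147] seen 219.45945945945945 81.35135135135135
shank pred [219.96658346 116.94504783] seen 221.4 117.6; drum top [215.18191707  80.21924943] seen 219.45945945945945 81.35135135135135
[-3.46028233  1.84889577] [3.25595417 1.47150872]
```

Call:
move_arm(commands=[[1,5,-1.4,-2.3,0],[1,20,-1.4,-2.3,0],[1,36,-1.4,-2.3,0],[1,50,-1.4,-2.3,0],[1,60,-1.4,-2.3,0],[1,64,-1.4,-2.3,0],[1,64,-1.4,-2.3,0],[1,64,-1.4,-2.3,0]])

```text
time: 8.08
position: [0.5216, -0.2161, 0.1957]
tool_rot: [0.505, 0.494, -0.505, 0.495]
ft_force: [0.6, -0.6, -2.1]
grip_width: 0.0395
```

Run:
```python
from go import *
P=[];F=[]
for i in range(4):
    s=robot.camera('scene'); o=robot.get_obs();P.append(o['position']);F.append(o['ft_force'])
print(np.mean(P,0),np.mean(F,0),np.std(F,0))
plan([.5216,-.217,.185],-1.2)
c=s['image'][60:220,160:300,::-1]; cv2.imwrite('pics/s6c.png',cv2.resize(c,None,fx=3.7,fy=3.7,interpolation=cv2.INTER_CUBIC))
w=robot.camera('wrist'); save(w,'w6')
```

```text
[ 0.52176783 -0.21599571  0.19617727] [ 0.33148236  0.28515892 -1.29588429] [0.43135302 0.64192616 0.45163952]
t 8.2833 pos [ 0.5218 -0.216   0.1963] down [ 0.001 -0.    -1.   ] F [-0.06 -0.33 -1.05] w 0.0395
shift mm [11.3 -0.2  1. ] turn -0.04
```

View pics/s6c.png

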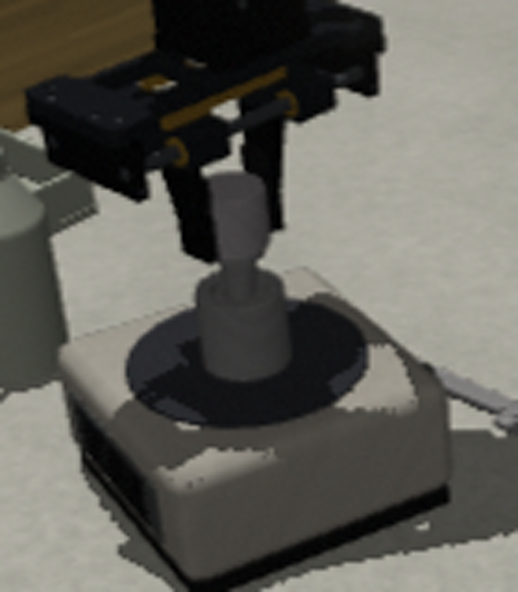

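View pics/w6.png

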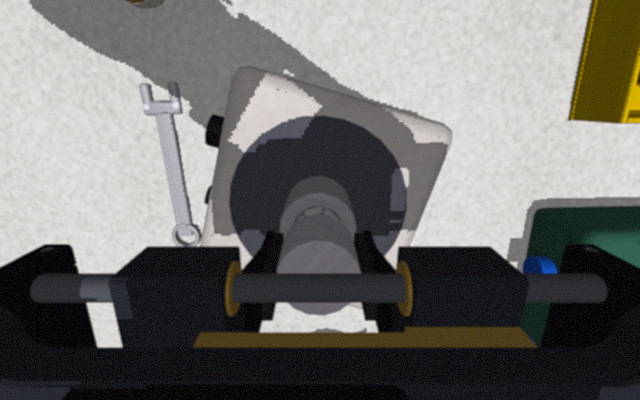

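The shank is inside the bore with no side force; Fz is about −1.3 N, just the head's weight. I go down gently from here.

Call:
move_arm(commands=[[1,3,0,0.7,0],[1,6,0,0.7,0],[1,9,0,0.7,0],[1,9,0,0.7,0],[1,11,0,0.7,0],[1,11,0,0.7,0],[1,11,0,0.7,0]])

```text
time: 8.92
position: [0.5216, -0.217, 0.1845]
tool_rot: [-0.505, -0.494, 0.505, -0.495]
ft_force: [0.6, -2.5, -1.0]
grip_width: 0.0389
```

```bash
cat > f.py <<'E'
from go import *
P=[];F=[]
for i in range(5):
    s=robot.camera('scene'); o=robot.get_obs();P.append(o['position']);F.append(o['ft_force'])
print(o['time'],np.mean(P,0).round(4),np.mean(F,0).round(2),o['grip_width'].round(4))
E
python3 f.py
```

```text
Traceback (most recent call last):
  File "f.py", line 5, in <module>
    print(o['time'],np.mean(P,0).round(4),np.mean(F,0).round(2),o['grip_width'].round(4))
                                                                ^^^^^^^^^^^^^^^^^^^^^
AttributeError: 'float' object has no attribute 'round'
```

```bash
sed -i "s/o\['grip_width'\].round(4)/round(o['grip_width'],4)/" f.py; python3 f.py
```

```text
9.4167 [ 0.5215 -0.2168  0.1845] [ 0.12 -2.8  -2.55] 0.0393
```

Call:
move_arm(commands=[[1,1,0,0,0],[1,2,0,0,0],[1,2,0,0,0],[1,2,0,0,0]])

```text
time: 9.75
position: [0.5216, -0.2169, 0.183]
tool_rot: [-0.505, -0.494, 0.505, -0.495]
ft_force: [-0.9, -4.6, 2.1]
grip_width: 0.039
```

```bash
python3 f.py
```

```text
10.0 [ 0.5216 -0.2169  0.1829] [-0.85 -3.86  2.92] 0.0393
```

Side force Fy is −3.9 N, so the socket is pushing the head toward −y. I shift the tool that way.

Call:
move_arm(commands=[[1,-1,0,0.7,0],[1,-1,0,1.2,0],[1,-1,0,1.2,0],[1,-1,0,1.2,0]])

```text
time: 10.33
position: [0.5214, -0.2173, 0.1832]
tool_rot: [0.506, 0.495, -0.505, 0.494]
ft_force: [0.1, -3.0, -1.7]
grip_width: 0.0392
```

```bash
python3 f.py
```

```text
10.5833 [ 0.5213 -0.2174  0.1832] [ 1.03 -2.18 -1.41] 0.0394
```

Call:
move_arm(commands=[[1,0,0.3,0.7,0],[1,0,0.3,1.3,0],[1,0,0.3,1.3,0],[1,0,0.3,1.3,0]])

```text
time: 10.92
position: [0.5212, -0.2185, 0.1833]
tool_rot: [0.505, 0.495, -0.505, 0.494]
ft_force: [-0.2, 0.4, -1.2]
grip_width: 0.0392
```

```bash
python3 f.py
```

```text
11.1667 [ 0.5214 -0.2188  0.1834] [-0.04  0.22 -1.41] 0.0394
```

Side force is gone and the head hangs free. I continue down.

Call:
move_arm(commands=[[1,1,0,0,0],[1,2,0,0,0],[1,2,0,0,0],[1,2,0,0,0]])

```text
time: 11.5
position: [0.5216, -0.219, 0.1814]
tool_rot: [-0.505, -0.495, 0.505, -0.494]
ft_force: [-1.0, -0.0, -1.4]
grip_width: 0.0392
```

```bash
python3 f.py; python3 -c "
from go import *
s=robot.camera('scene');c=s['image'][60:220,160:300,::-1]; cv2.imwrite('pics/s7c.png',cv2.resize(c,None,fx=3.7,fy=3.7,interpolation=cv2.INTER_CUBIC))"
```

```text
11.75 [ 0.5216 -0.2191  0.1815] [-0.54  0.08 -1.24] 0.0391
```

View pics/s7c.png

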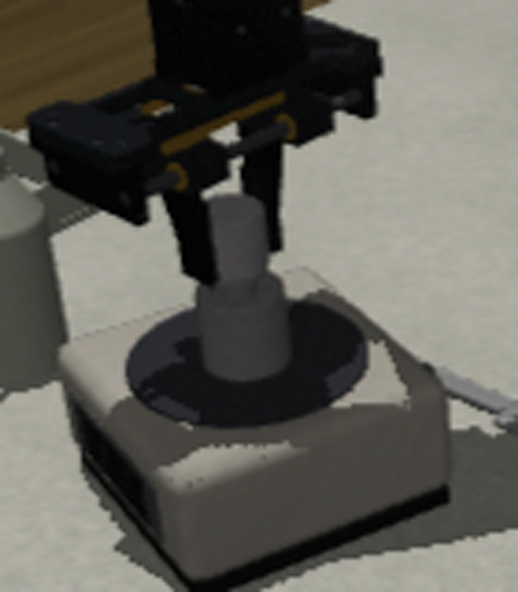

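Call:
move_arm(commands=[[1,1,0,0,0],[1,2,0,0,0],[1,2,0,0,0],[1,2,0,0,0]])

```text
time: 12.13
position: [0.5215, -0.219, 0.1794]
tool_rot: [-0.505, -0.495, 0.505, -0.494]
ft_force: [-1.1, 0.6, -1.7]
grip_width: 0.0395
```

```bash
python3 f.py
```

```text
12.3833 [ 0.5215 -0.219   0.1794] [-0.27  0.22 -2.04] 0.0393
```

Call:
move_arm(commands=[[1,1,0,0,0],[1,1.5,0,0,0],[1,1.5,0,0,0],[1,1.5,0,0,0]])

```text
time: 12.72
position: [0.5215, -0.219, 0.1781]
tool_rot: [-0.505, -0.495, 0.505, -0.494]
ft_force: [-1.8, -0.1, -0.1]
grip_width: 0.0393
```

```bash
python3 f.py
```

```text
12.9667 [ 0.5215 -0.219   0.1781] [-1.75  0.57  0.15] 0.0393
```

Light contact: Fz has risen by about 1.5 N, at a height that matches a seat depth of 33 mm. I relieve the small x force, then release.

Call:
move_arm(commands=[[1,0,-0.5,0,0],[1,0.3,-0.7,0,0],[1,0.3,-0.7,0,0],[1,0.3,-0.7,0,0]])

```text
time: 13.3
position: [0.5213, -0.2191, 0.1779]
tool_rot: [0.506, 0.494, -0.505, 0.495]
ft_force: [-0.1, 1.6, 0.9]
grip_width: 0.0392
```

```bash
python3 f.py
```

```text
13.55 [ 0.5213 -0.2191  0.1779] [-0.07  0.98  0.25] 0.039
```

Call:
move_arm(commands=[[0.1,0,0,0,0],[0,0,0,0,0],[-0.3,0,0,0,0],[-0.6,0,0,0,0],[-0.6,0,0,0,0],[-0.6,0,0,0,0],[-0.6,0,0,0,0],[-0.6,0,0,0,0]])

```text
time: 14.22
position: [0.521, -0.2191, 0.1777]
tool_rot: [-0.505, -0.495, 0.505, -0.495]
ft_force: [0.6, 0.3, -0.1]
grip_width: 0.0681
```

```bash
python3 f.py; python3 -c "
from go import *
s=robot.camera('scene');c=s['image'][60:220,160:300,::-1]; cv2.imwrite('pics/s8c.png',cv2.resize(c,None,fx=3.7,fy=3.7,interpolation=cv2.INTER_CUBIC))
w=robot.camera('wrist'); save(w,'w8')"
```

```text
14.4667 [ 0.521  -0.2191  0.1777] [ 0.11 -0.13  0.14] 0.0695
```

View pics/s8c.png

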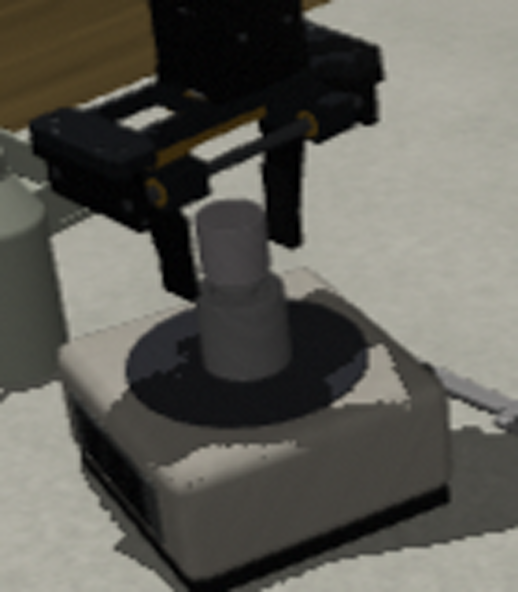

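View pics/w8.png

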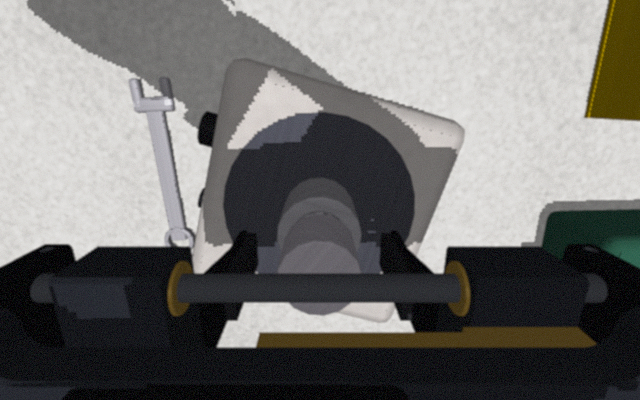

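Run:
```python
from go import *
s=robot.camera('scene')
for xy in ([.5213,-.2195],):
    r=proj(s,[*xy,.14]); 
    for z in (.1515,.1875): print(z,(proj(s,[*xy,z])-r).round(2),(proj(s,[*xy,z])-r)*3.7)
print('rim seen 225.1,137.0 ->crop 241,285')
r=robot.regions_of(s,'drum_head')
for q in r[:2]:
    ys,xs=np.nonzero(q['pixels']); print(q['p'],q['bbox'],xs.mean(),ys.mean())
    for y in range(ys.min(),ys.max()+1,2): print(y,xs[ys==y].min(),xs[ys==y].max())
c=s['image'][105:170,200:260,::-1]; cv2.imwrite('pics/s9c.png',cv2.resize(c,None,fx=9,fy=9,interpolation=cv2.INTER_CUBIC))
t=robot.camera('top'); c=t['image'][170:260,400:500,::-1]; cv2.imwrite('pics/t9c.png',cv2.resize(c,None,fx=6,fy=6,interpolation=cv2.INTER_CUBIC))
```

```text
0.1515 [-0.61 -4.71] [ -2.26030184 -17.42212318]
0.1875 [ -2.58 -19.87] [ -9.53980973 -73.53165721]
rim seen 225.1,137.0 ->crop 241,285
0.72 [216.5, 112.6, 232.6, 139.5] 222.57692307692307 126.12307692307692
114 218 224
116 215 228
118 214 229
120 214 230
122 214 230
124 214 231
126 214 231
128 215 231
130 215 231
132 215 231
134 216 230
136 218 229
138 220 228
```

View pics/s9c.png

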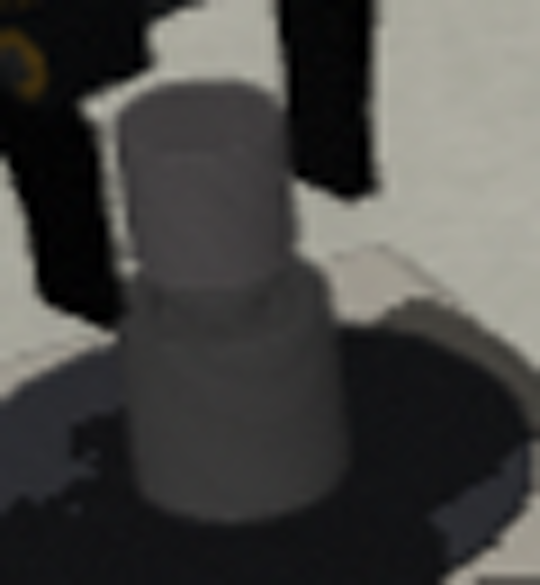

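The drum stands upright: its top centre is seen at crop (231,214) and a vertical one is predicted at (231.5,211.5). It is proud of the rim and clear of the fingers, which are 69 mm apart. Next I raise, close the fingers and press from above.

Call:
move_arm(commands=[[-0.6,-10,0,0,0],[-0.6,-35,0,0,0],[-0.6,-60,0,0,0],[-0.6,-65,0,0,0],[1,-65,0,0,0],[1,-65,0,0,0],[1,-65,0,0,0],[1,-65,0,0,0]])

```text
time: 15.38
position: [0.5202, -0.2186, 0.2414]
tool_rot: [-0.505, -0.496, 0.506, -0.494]
ft_force: [-0.3, 0.4, 0.4]
grip_width: 0.0504
```

Call:
move_arm(commands=[[1,0,0,0,0],[1,0,0,0,0],[1,0,0,0,0],[1,0,0,0,0],[1,0,0,0,0],[1,0,0,0,0]])

```text
time: 15.88
position: [0.521, -0.2191, 0.2427]
tool_rot: [-0.505, -0.495, 0.505, -0.495]
ft_force: [-0.5, 0.1, 0.7]
grip_width: 0.0106
```

```bash
python3 f.py; python3 -c "
from go import *
o=robot.get_obs()
w=robot.camera('wrist'); save(w,'w10')
for q in robot.regions_of(w,'drum_head')[:1]: print(q['p'],q['bbox'],atz(w,((q['bbox'][0]+q['bbox'][2])/2,q['bbox'][3]-16),.187,o))
plan([.5215,-.2195,.2145],-1.2)
s=robot.camera('scene');c=s['image'][60:220,160:300,::-1]; cv2.imwrite('pics/s10c.png',cv2.resize(c,None,fx=3.7,fy=3.7,interpolation=cv2.INTER_CUBIC))"
```

```text
16.1333 [ 0.521  -0.2191  0.2428] [-0.04  0.07 -0.05] 0.0011
0.93 [288.5, 183.1, 348.9, 252.3] [ 0.52121816 -0.22718483  0.187     ]
t 16.2333 pos [ 0.521  -0.2191  0.2428] down [ 0. -0. -1.] F [-0.28 -0.48  0.28] w 0.0004
shift mm [28.3  0.5  0.4] turn -0.04
```

View pics/w10.png

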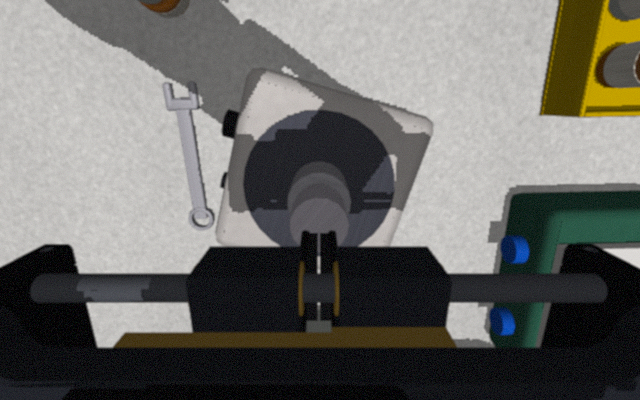

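View pics/s10c.png

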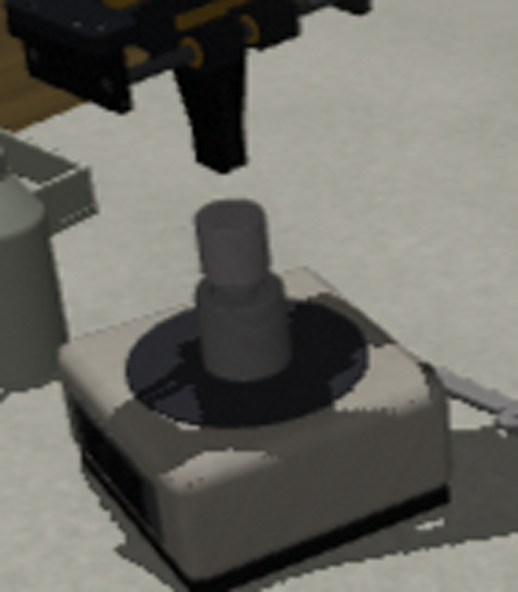

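Call:
move_arm(commands=[[1,8,0.3,0.4,0],[1,18,0.3,0.4,0],[1,26,0.3,0.4,0],[1,30,0.3,0.4,0],[1,33,0.3,0.4,0],[1,33,0.3,0.4,0],[1,33,0.3,0.4,0]])

```text
time: 16.87
position: [0.521, -0.2193, 0.2096]
tool_rot: [-0.505, -0.495, 0.505, -0.494]
ft_force: [-0.4, 0.9, 4.1]
grip_width: 0.0007
```

```bash
python3 f.py
```

```text
17.1167 [ 0.521  -0.2193  0.2096] [-0.95  0.46  3.07] 0.0003
```

Call:
move_arm(commands=[[1,1,0,0,0],[1,2,0,0,0],[1,3,0,0,0],[1,3,0,0,0]])

```text
time: 17.45
position: [0.5216, -0.2197, 0.2087]
tool_rot: [0.505, 0.494, -0.505, 0.495]
ft_force: [-2.5, 2.0, 13.7]
grip_width: 0.0006
```

```bash
python3 f.py
```

```text
17.7 [ 0.5216 -0.2197  0.2087] [-3.08  1.71 13.19] 0.0004
```

Call:
move_arm(commands=[[1,1,0,0,0],[1,2,0,0,0],[1,3,0,0,0],[1,3,0,0,0]])

```text
time: 18.03
position: [0.5218, -0.2198, 0.207]
tool_rot: [0.505, 0.494, -0.505, 0.496]
ft_force: [-5.1, 3.8, 19.4]
grip_width: -0.0001
```

```bash
python3 f.py
```

```text
18.2833 [ 0.5218 -0.2198  0.207 ] [-4.17  2.53 19.96] 0.0004
```

Call:
move_arm(commands=[[1,1,-0.3,-0.3,0],[1,2,-0.5,-0.5,0],[1,2.5,-0.5,-0.5,0],[1,2.5,-0.5,-0.5,0]])

```text
time: 18.62
position: [0.5217, -0.2197, 0.2064]
tool_rot: [0.505, 0.493, -0.505, 0.496]
ft_force: [-7.5, 3.7, 29.7]
grip_width: 0.0004
```

```bash
python3 f.py
```

```text
18.8667 [ 0.5217 -0.2197  0.2064] [-6.52  3.49 29.49] 0.0004
```

Run:
```python
from go import *
s=robot.camera('scene');c=s['image'][105:170,200:260,::-1]; cv2.imwrite('pics/s11c.png',cv2.resize(c,None,fx=9,fy=9,interpolation=cv2.INTER_CUBIC))
```

```text
(no output)
```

View pics/s11c.png

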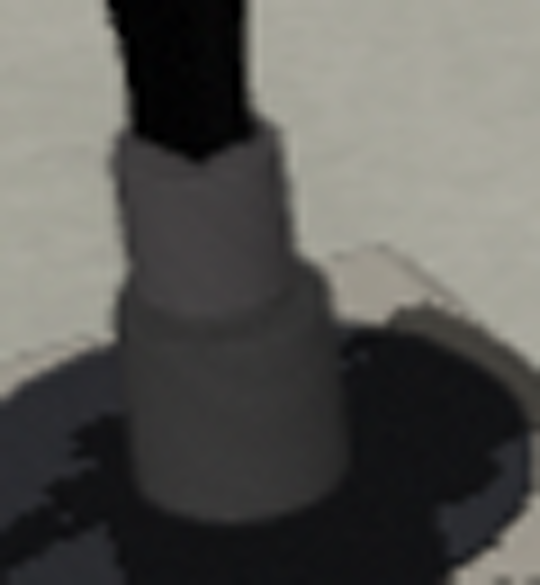

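The drum's lower front edge dropped from row 290 to 318 in the 9x crop, about 7 mm. The reading stopped at 29 N with almost no further travel, so I back off and check.

Call:
move_arm(commands=[[1,-5,0,0,0],[1,-12,0,0,0],[1,-30,0,0,0],[1,-55,0,0,0],[1,-80,0,0,0],[1,-90,0,0,0],[1,-90,0,0,0],[1,-90,0,0,0]])

```text
time: 19.58
position: [0.5206, -0.2189, 0.2907]
tool_rot: [-0.505, -0.495, 0.505, -0.494]
ft_force: [-0.9, 0.6, -0.9]
grip_width: 0.0002
```

```bash
python3 f.py
python3 - <<'E'
from go import *
s=robot.camera('scene');c=s['image'][105:170,200:260,::-1]; cv2.imwrite('pics/s12c.png',cv2.resize(c,None,fx=9,fy=9,interpolation=cv2.INTER_CUBIC))
for q in robot.regions_of(s,'drum_head')[:1]: print(q['p'],q['bbox'])
o=robot.get_obs(); w=robot.camera('wrist'); save(w,'w12')
save(s,'s12')
E
```

```text
19.8333 [ 0.52   -0.2185  0.2895] [ 0.14 -0.5  -0.18] 0.0008
0.74 [217.7, 115.2, 230.1, 141.2]
```

View pics/s12c.png

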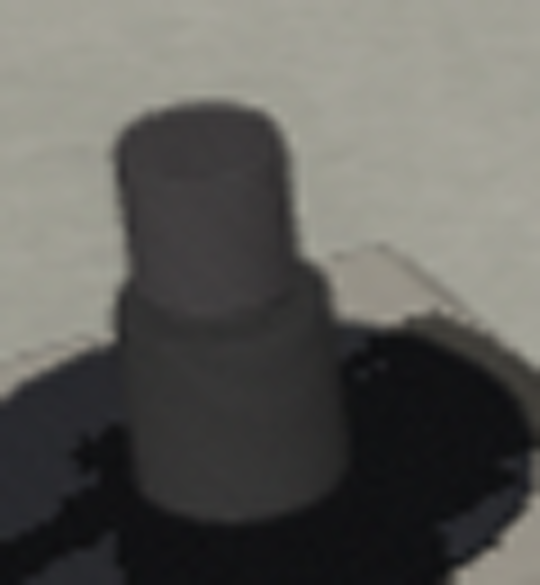

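View pics/w12.png

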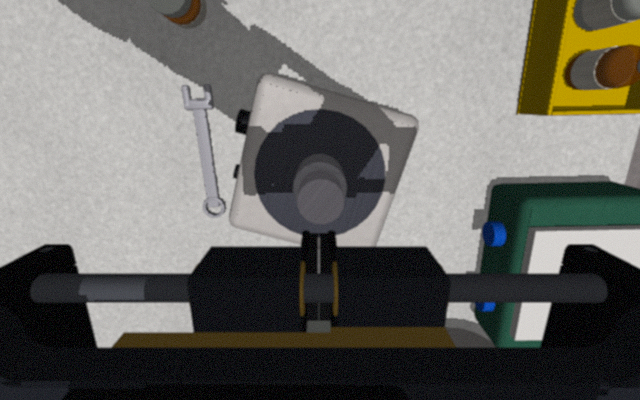

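Run:
```python
from go import *
s=robot.camera('scene'); a=np.linspace(0,2*np.pi,200)
def ring(x,y,z,r): return np.array([proj(s,[x+r*np.cos(t),y+r*np.sin(t),z]) for t in a])
def crop(v): return ((v-[200,105])*9+4).round(0)
x,y=.5217,-.2190
for name,z,r in (('rim',.14,.026),('box-level tube',.092,.026)):
    q=ring(x,y,z,r); print(name,crop(q.min(0)),crop(q.max(0)))
for lift in (0,.0025,.0065):
    q=ring(x,y,.181+lift,.02); b=ring(x,y,.145+lift,.02); print(lift,'top ring',crop(q.min(0)),crop(q.max(0)),'drum bottom ring',crop(b.min(0)),crop(b.max(0)))
for n in ('s9c','s12c'):
    g=cv2.imread(f'pics/{n}.png',0).astype(int); print(n,'col205 rows',[(r,g[r,205]) for r in range(70,130,4)])
    print([(r,g[r,215]) for r in range(260,360,5)])
```

```text
rim [ 99. 237.] [321. 347.]
box-level tube [125. 406.] [340. 519.]
0 top ring [103.  96.] [277. 178.] drum bottom ring [123. 231.] [293. 315.]
0.0025 top ring [102.  87.] [276. 169.] drum bottom ring [121. 222.] [292. 306.]
0.0065 top ring [99. 72.] [275. 153.] drum bottom ring [119. 207.] [290. 291.]
s9c col205 rows [(70, np.int64(165)), (74, np.int64(157)), (78, np.int64(131)), (82, np.int64(102)), (86, np.int64(74)), (90, np.int64(64)), (94, np.int64(61)), (98, np.int64(60)), (102, np.int64(62)), (106, np.int64(62)), (110, np.int64(62)), (114, np.int64(62)), (118, np.int64(62)), (122, np.int64(62)), (126, np.int64(62))]
[(260, np.int64(68)), (265, np.int64(68)), (270, np.int64(67)), (275, np.int64(67)), (280, np.int64(68)), (285, np.int64(65)), (290, np.int64(60)), (295, np.int64(57)), (300, np.int64(58)), (305, np.int64(57)), (310, np.int64(55)), (315, np.int64(54)), (320, np.int64(53)), (325, np.int64(50)), (330, np.int64(50)), (335, np.int64(51)), (340, np.int64(54)), (345, np.int64(56)), (350, np.int64(58)), (355, np.int64(58))]
s12c col205 rows [(70, np.int64(160)), (74, np.int64(161)), (78, np.int64(160)), (82, np.int64(157)), (86, np.int64(156)), (90, np.int64(160)), (94, np.int64(154)), (98, np.int64(132)), (102, np.int64(106)), (106, np.int64(82)), (110, np.int64(69)), (114, np.int64(59)), (118, np.int64(58)), (122, np.int64(58)), (126, np.int64(58))]
[(260, np.int64(62)), (265, np.int64(64)), (270, np.int64(65)), (275, np.int64(65)), (280, np.int64(64)), (285, np.int64(63)), (290, np.int64(62)), (295, np.int64(62)), (300, np.int64(62)), (305, np.int64(63)), (310, np.int64(63)), (315, np.int64(59)), (320, np.int64(54)), (325, np.int64(50)), (330, np.int64(47)), (335, np.int64(48)), (340, np.int64(50)), (345, np.int64(52)), (350, np.int64(54)), (355, np.int64(54))]
```

The crop heights fit a home seat: the drum's lower edge is at 318 (315 predicted for home, 291 for proud). As a check I press once more and see whether it yields further.

Call:
move_arm(commands=[[1,30,1,0.7,0],[1,60,1,0.7,0],[1,75,1,0.7,0],[1,82,1,0.7,0],[1,84,1,0.7,0],[1,86,1,0.7,0],[1,86,1,0.7,0],[1,86,1,0.7,0]])

```text
time: 20.7
position: [0.5223, -0.22, 0.2064]
tool_rot: [0.506, 0.494, -0.505, 0.495]
ft_force: [-0.5, 0.8, 2.9]
grip_width: 0.0005
```

```bash
python3 f.py
```

```text
20.95 [ 0.5223 -0.22    0.2064] [-0.87  0.59  5.31] 0.0004
```

Call:
move_arm(commands=[[1,1.5,0,0,0],[1,3,0,0,0],[1,4,0,0,0],[1,4,0,0,0],[1,4,0,0,0]])

```text
time: 21.37
position: [0.5226, -0.2202, 0.2061]
tool_rot: [0.505, 0.493, -0.505, 0.496]
ft_force: [-5.6, 3.7, 25.3]
grip_width: 0.0003
```

```bash
python3 f.py
```

```text
21.6167 [ 0.5226 -0.2202  0.2062] [-5.85  3.33 25.79] 0.0007
```

It moves only 0.2 mm between 5 N and 26 N, at a tip height of 181 mm, which is the home height. I retract.

Call:
move_arm(commands=[[1,-5,0,0,0],[1,-15,0,0,0],[1,-45,0,0,0],[1,-80,0,0,0],[1,-110,0,0,0],[1,-120,0,0,0],[1,-120,0,0,0],[1,-120,0,0,0]])

```text
time: 22.28
position: [0.5216, -0.2196, 0.3209]
tool_rot: [-0.505, -0.495, 0.505, -0.495]
ft_force: [0.2, 1.0, 0.3]
grip_width: 0.0001
```

Call:
move_arm(commands=[[1,0,0,0,0],[1,0,0,0,0],[1,0,0,0,0],[1,0,0,0,0],[1,0,0,0,0],[1,0,0,0,0]])

```text
time: 22.78
position: [0.5217, -0.2196, 0.3207]
tool_rot: [-0.505, -0.495, 0.505, -0.494]
ft_force: [0.2, -0.3, 0.8]
grip_width: 0.0003
```

```bash
python3 f.py
python3 - <<'E'
from go import *
s=robot.camera('scene'); save(s,'s14')
E
```

```text
23.0333 [ 0.5218 -0.2197  0.3212] [-0.09 -0.4  -0.04] 0.0004
```

View pics/s14.png

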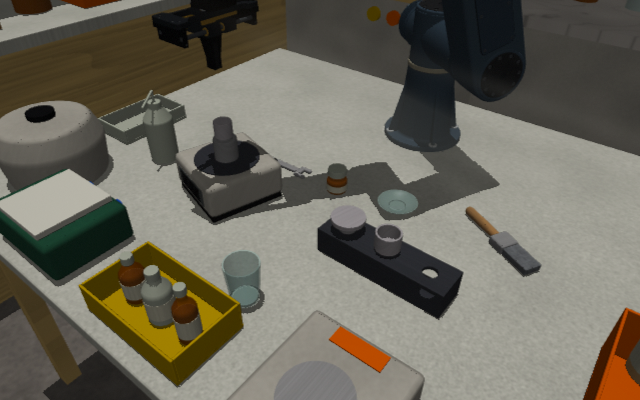

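The drum stands upright in the socket at (223,140). The disc at (348,220) and the cup at (388,240) are still in the rack, and the arm is clear. I hand in.

```bash
python3 -c "
from rig import robot
print(robot.hand_in())"
```

```text
the job is handed in; nothing more can be done
None
```

I fitted the drum head to the grinder and handed the job in at about 23 s of the 56 s allowed; `hand_in()` gives no verdict.

- **Standing proud:** I lifted the drum from the rack and lowered it into the socket, shifting slightly when the side force showed it was about 2 mm off. I let go about 6 mm proud. It stood upright there and clear of the fingers.
- **Pressing home:** I pressed it down with the closed fingers, up to about 29 N. A second press then moved it only 0.2 mm between 5 and 26 N, with the drum top at about 181 mm, which is the home height.
- **Last picture:** the drum is upright in the socket, the disc and cup heads are in their places in the rack, and the robot touches nothing.

**Where checks disagreed:**
- The first contact came about 1 mm lower than the wrist camera predicted for the seating. I relied on the force readings instead.
- The drop measured in the scene images came out at 5.6 mm from the drum's top edge and about 8 mm from its lower edge. The expected drop of 6–7 mm lies between these.

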